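# Hold the scissor chest's spring latch open with its key

## Robot

A 6-joint arm with a two-finger parallel gripper is mounted at the origin on the work surface. World frame = base frame: x ahead of the robot, y to its left, z up, the work surface at z = 0. Lengths are in m, angles in rad, forces in N, time in s.
With the tool pointing down it reaches from about 0.425 to 1.125 m from the base axis. Payload 14.9 kg.
Tool frame: the origin (TCP) lies where the fingers leave the gripper's body, on its centre line; the fingertips stand 78 mm ahead of it and the grasp point (between the pads) lies manip.grip_depth ahead of it (manip.grip_depth is the distance from the TCP to the grasp point, in m); z points along the fingers, y is the direction in which the jaws open and shut (so a half turn about z gives the same grasp; the last joint's range is limited). The gripper opens to 91 mm and grips with 3 to 60 N. Pads are 32 mm wide; open, the fingers measure 118 mm over their backs; the gripper's body (76 mm by 178 mm) begins 60 mm behind the grasp point.
Start: joints at [1.16, 0.379, 1.734, -0, 1.028, -0.033], TCP at [0.258, 0.651, 0.292] pointing down, gripper open.
Joint ranges: [-2.77, 2.77], [-0.74, 2.19], [0, 2.66], [-1.06, 4.2], [0.31, 2.87], [-3.08, 3.08]. Speed limits (rad/s): [1.89, 1.89, 2.39, 3.14, 3.14, 3.14].

## Interface

Orientations are given as a 3x3 rotation matrix whose columns are the frame's x, y, z axes.
In Python, from cell import manip gives the robot as it stands.
- The arm moves only by the tool move_arm, never from a script. Its argument "moves" is a list of rows, each an object of numbers: "jaw": the finger opening in mm, from 0 to 91.2; "x", "y", "z": the shift along the tool's x, y, z in mm; "wx", "wy", "wz": the turn, a rotation vector about the tool's x, y, z in degrees. In form: [{"jaw": .., "x": .., "y": .., "z": .., "wx": .., "wy": .., "wz": ..}, ...]. A call has 1 to 10 rows; each row shifts and turns the commanded pose from where the row before left it, along the tool's axes as they then stand; what a row does not reach is not made up. A row lasts 1/8 s, in which the tool goes at most 62.5 mm and 10.7 degrees, less where a joint would pass 70% of its speed; a pose out of reach is approached as far as the arm can. A call is refused whole if a number of a shift passes 62.5 or a number of a turn 10.7, either way. A call with a gripper value outside its range is refused whole. The fingers move at their own pace and stop on an object; the grip force is fixed at half the most. Time passes only in rows, so rows that do not move let the fingers close. It gives the time, the measured TCP pose, the force and the opening at its end, in the units of the state.
- manip.get_state(): the state, without advancing time (a new reading comes with each control period).
- manip.camera(name): name is "scene" or "top" or "wrist"; returns a dict with "frame" (400x640x3 uint8, blue, green, red), "z_map" (400x640 float32, m along the optical axis (not along the pixel's ray), 0 where there is no reading), "camera_matrix" (3x3 intrinsics, pixels), "distortion" ([k1, k2, p1, p2, k3] as OpenCV has them; the pictures are not rectified), "R" (3x3) and "t" (3): a world point X has camera coordinates R X + t; the wrist camera has in their place "tool_from_camera" (4x4, takes a point from camera to tool coordinates, whose origin is the TCP and whose axes are the flange's). Camera axes: x right, y down, z forward; pixel columns grow to the right and rows downward; lengths in m; the calibration is good to about 2 mm. A picture is of the moment at which its call begins: read the wrist's pose just before it.
- manip.job_done(): hands the job in, once; it reports no verdict.
Trained networks look in a picture, given as the dict that the camera call returned (one of the last four; its "shot" number tells which), for a name from the list of things; names that differ only in an ending like _2 or _b are one class to them, and where a whole thing is asked for, a point or a joint stands for the part that bears it (a point fixed in the world has none). Each returns a list of dicts, best first, with "confidence" (0 to 1); they miss things now and then, are a little off and sometimes report something else, mostly with a low value. They report only what shows in the picture. A call takes as long as a camera call. They do not tell look-alikes from the thing itself.
- manip.masks_of(picture, thing): "pixels" (400x640 bool, what is visible of it) and "bbox" ([left, top, width, height] in pixels, round what is visible of it).
- manip.spot_point(picture, thing): "centre" ([column, row] in pixels: a listed point, or the origin of a listed thing).
The state is a dict: "clock": time; "joint_pos": joint angles; "qvel": joint speeds; "effort": joint torques, N m; "eef_pos": TCP position; "tcp_rot": TCP orientation; "ft_force": force on the tool from outside, world axes, zero at the start; "torque": the same for the moment, N m; "grip_width": finger opening in m.
Only numpy, scipy, OpenCV 4.12 (cv2) and the standard library are available. Lean on these libraries where they do the work, as an engineer would, in place of code of your own. Each camera call takes 0.05 s, during which the arm holds its last target. There are 200 camera calls.

## Task

Pull the chest key out of the wooden tool block and push it fully home into the lock on top of the scissor chest, wiggling it past the sticky pins if it sticks. Then turn it a full quarter turn clockwise against its spring and keep hold of it there, so that the latch stays drawn while I lift the lid: finish with the key still gripped and held turned. Leave everything else on the shelf as it stands.

Things in the scene. Friction and masses are not known exactly. Their poses are not given: they have to be found in the camera images.
- key: The chest key, 100 mm long, 60 g, upright at the start with its blade in one of the block's holes and its shoulder on the block's top. Origin mid blade tip, z up the key. Flat steel blade 16 mm wide (x) by 5 thick (y), z 0 to 32, its last 7 mm tapering to 9 x 2.6; round brass shoulder 26 mm across, z 32 to 38. The blade is the same both ways round: it fits at two yaws half a turn apart.
- key_head (a point): Centre of the key's flat dark wooden head, the place to grip, 75 mm above the blade's tip; axes as the key's. The head is 36 mm wide (x), 14 mm thick (y) and reaches 25 mm above and below this point; grip its flat sides, which face +y and -y. A brass eyelet sits near its top. The other two tools in the block have round handles.
- tool_block: Fixed pale wooden block 64 (x) by 200 (y) by 55 mm high. Origin at the centre of its underside, z up. Three round holes 19 mm across, 42 deep, at y = -62, 0 and +62 mm: one holds the key, the others a pricking awl (pear-shaped round handle 32 mm across) and a screwdriver (slim round handle 25 mm across), standing 58 and 76 mm above the block's top. Which hole the key has changes.
- chest: Fixed oak scissor chest 220 (x) by 264 (y) by 80 mm high. Origin at the centre of its underside, z up. On its top, 58 mm towards -x, is a grey spring latch: case 78 x 66 mm, 34 high, and on that a steel rose 45 mm across, 8 high, round the lock cylinder. The brass bolt runs from the case's +x side into a keeper on the lid, 26 mm high, 58 mm from the lock's axis.
- keyway (a point): Centre of the keyway's mouth on the face of the brass cylinder (30 mm across), 122 mm above the shelf, facing up. z up, x along the slot, y across; turns with the cylinder. Slot 17.5 x 6.5 mm, 38 deep, with a 3 mm 45 degree lead-in round its mouth. Fully home, the key's shoulder rests on this face, its tip 32 mm below.
- lock_plug (a joint): Turn of the lock cylinder, rad: 0 at home (slot along the chest's y), growing clockwise seen from above, stop at 1.6. Its spring turns it back if let go: 0.04 N m at home, 0.12 at a quarter turn. The key has 0.1 rad play each way. Two sticky pins and an askew disc inside drag on the blade from 4 mm down: up to about 20 N in a straight push; where it sticks, rock the key up to 0.2 rad and push on.
- latch_bolt (a joint): How far the brass spring bolt is drawn back into the latch case, m: 0 shut, driven by the cylinder, 0.015 at a quarter turn.
- pricker: The pricking awl in the tool block, to be left there. Origin at its steel point.
- driver: The small screwdriver in the tool block, to be left there. Origin at its blade's tip.
- abacus: Bead abacus in an oak frame, 70 x 260 mm, 210 mm high, on the left side. Origin at the centre of its underside. To be left alone.
- tin_cup: Tin pencil cup 68 mm across, 100 mm high, its pencils reaching 176 mm. Origin at the centre of its underside. To be left alone.
- spinning_top: Yellow wooden spinning top in a small ring stand, 56 mm across, 70 mm high. Origin at the centre of its underside. To be left alone.
- bead_board: Bamboo bead board 140 x 200 mm, 30 mm high with its beads. Origin at the centre of its underside. To be left alone.
- duster: Blackboard duster 126 x 50 mm, 36 mm high. Origin at the centre of its underside. To be left alone.
Mind the look-alikes: they are no part of the job. What is shaped like the key but turquoise is not meant.

How it is judged:
On the way, in this order (a step that is already met when the one before it is completed fails the run):
1. the key is drawn up out of the tool block, held in the gripper (z of key in the frame of tool_block above 0.06 m and contact force between the fingers and key above 2 N), for 0.2 s.
2. the key is fully home in the lock, upright, before it is turned (z of key in the frame of keyway below -0.029 m and horizontal distance between key and keyway below 0.004 m and angle between key's own z axis and vertical below 0.12 rad and value of joint lock_plug below 0.35 rad), for 0.2 s.
3. the key has been turned a quarter turn and is held there, still home (z of key in the frame of keyway below -0.029 m and horizontal distance between key and keyway below 0.004 m and angle between key's own z axis and vertical below 0.12 rad and value of joint lock_plug above 1.3 rad and contact force between the fingers and key above 2 N), for 0.5 s.
At the end, for the whole second after the job is handed in: The gripper still grips the key (over 2 N); the key is upright (within 0.12 rad), within 3 mm of fully home and 4 mm of the lock's axis; the sprung cylinder is held turned past 1.3 rad with the bolt drawn more than 11 mm (all of step 3 and value of joint latch_bolt above 0.011 m); the arm keeps its last pose, push and grip.
It fails at once if the awl or the screwdriver in the block is moved more than 20 mm or tipped over (distance of any of pricker, driver from where it was at the start of the episode above 0.02 m or angle between any of pricker, driver's own z axis and vertical above 0.5 rad).
It fails at once if a bystander (abacus, pencil cup, spinning top, bead board, duster) is moved more than 30 mm or tipped over (distance of any of abacus, tin_cup, spinning_top, bead_board, duster from where it was at the start of the episode above 0.03 m or angle between any of abacus, tin_cup, spinning_top, bead_board, duster's own z axis and vertical above 0.5 rad).
It also fails if it takes over 58 s, if anything falls off the work surface, if the arm or the gripper's body presses on something with over 40 N, if the wrist force passes 120 N, or if a joint passes its speed limit or range.

## Working session

There is one attempt and no reset: what is moved stays moved. The work goes in short steps, Python scripts to look and compute and a tool call to move; the robot and the scene stay as the last step left them, time stands still between calls to the robot, and variables do not carry over. Pictures are saved under pics/ and viewed, about 8 in all and at most 12, crops included, and the job is handed in when it is done.

Besides the shell and the picture viewer there is one more tool, called after ">>>" by a JSON object that holds its "api" and its "payload". move_arm: Moves the arm, as the interface text tells. Its arguments: {"type":"object","properties":{"moves":{"type":"array","items":{"type":"object","properties":{"jaw":{"type":"number"},"x":{"type":"number"},"y":{"type":"number"},"z":{"type":"number"},"wx":{"type":"number"},"wy":{"type":"number"},"wz":{"type":"number"}}}}},"required":["moves"]}

```bash
mkdir -p pics; cat > h.py <<'E'
import numpy as np, cv2
from cell import manip
def world(c,px,depth=None,st=None):
    """pixel(s)->world using z_map (or given optical depth)"""
    px=np.atleast_2d(np.asarray(px,float))
    n=cv2.undistortPoints(px.reshape(-1,1,2),c["camera_matrix"],c["distortion"]).reshape(-1,2)
    if depth is None:
        depth=c["z_map"][np.clip(px[:,1].round().astype(int),0,399),np.clip(px[:,0].round().astype(int),0,639)]
    P=np.c_[n,np.ones(len(n))]*np.reshape(depth,(-1,1))
    return cam2w(c,P,st)
def cam2w(c,P,st=None):
    if "R" in c and c["R"] is not None: return (P-np.asarray(c["t"]).ravel())@np.asarray(c["R"])
    T=np.asarray(c["tool_from_camera"]); Q=P@T[:3,:3].T+T[:3,3]
    return Q@np.asarray(st["tcp_rot"]).T+np.asarray(st["eef_pos"])
def ray(c,px,z,st=None):
    """intersect pixel rays with plane world z"""
    a=world(c,px,np.full(len(np.atleast_2d(px)),.1),st); b=world(c,px,np.full(len(np.atleast_2d(px)),1.),st)
    s=(z-a[:,2])/(b[:,2]-a[:,2]); return a+s[:,None]*(b-a)
E
python3 - <<'E'
from h import *
st=manip.get_state(); print(manip.grip_depth, st)
ims=[]
for n in("scene","top"):
    c=manip.camera(n); ims.append(c["frame"])
    for t in("key","key_head","keyway","chest","tool_block","pricker","driver"):
        for d in manip.masks_of(c,t)[:3] if t not in("key_head","keyway") else []:
            v,u=np.nonzero(d["pixels"]); p=world(c,np.c_[u,v]); p=p[p[:,2]>-.05]
            print(n,t,round(d["confidence"],2),d["bbox"],np.median(p,0).round(3),p.max(0).round(3),p.min(0).round(3))
        for d in manip.spot_point(c,t)[:3]: print(n,"pt",t,round(d["confidence"],2),np.round(d["centre"]),world(c,d["centre"]).round(3))
    cv2.imwrite(f"pics/{n}0.png",c["frame"])
E
```

```text
0.0595 {'clock': 0.0, 'joint_pos': array([ 1.15964521e+00,  3.79443069e-01,  1.73479487e+00, -2.72589162e-05,
        1.02848686e+00, -3.33246066e-02]), 'qvel': array([-0.00108635,  0.00072047,  0.00011331,  0.00023113, -0.00022219,
        0.00088705]), 'effort': array([ 6.93819675e-04, -7.63748074e+01, -4.34380960e+01,  6.52110041e-02,
        4.24519507e-02, -8.64142567e-05]), 'eef_pos': array([0.25812896, 0.650326  , 0.2915571 ]), 'tcp_rot': array([[-9.29473824e-01,  3.68887822e-01, -4.31077069e-04],
       [ 3.68888073e-01,  9.29473234e-01, -1.04712623e-03],
       [ 1.44024816e-05, -1.13229561e-03, -9.99999359e-01]]), 'ft_force': array([-0.70220837,  0.15092699, -0.01469428]), 'torque': array([ 0.01210025, -0.02526148,  0.01884844]), 'grip_width': 0.0911187772007844}
scene key 0.72 [158.5, 180.2, 16.7, 31.1] [ 0.464 -0.396  0.062] [ 0.479 -0.387  0.103] [ 0.278 -0.492 -0.004]
scene key 0.6 [206.3, 172.8, 9.1, 9.6] [ 0.394 -0.275  0.097] [ 0.408 -0.268  0.104] [ 0.225 -0.326  0.002]
scene key 0.49 [90.2, 238.6, 86.7, 26.8] [ 0.676 -0.416  0.013] [1.643 0.18  0.828] [ 0.615 -0.51
[... 2024 characters left out ...]
282.3, 182.0, 8.7, 11.6] [0.584 0.169 0.121] [0.597 0.182 0.13 ] [0.57  0.152 0.079]
top pt chest 0.7 [285. 171.] [[0.63  0.168 0.115]]
top tool_block 0.7 [373.5, 205.7, 60.9, 23.0] [ 0.471 -0.234  0.054] [0.51  0.057 1.644] [ 0.367 -0.343 -0.007]
top pt tool_block 0.76 [404. 217.] [[ 0.476 -0.228  0.083]]
top pricker 0.48 [383.0, 216.0, 11.7, 6.7] [ 0.475 -0.178  0.108] [ 0.489 -0.167  0.119] [ 0.462 -0.193  0.05 ]
top pt pricker 0.51 [387. 219.] [[ 0.47  -0.168  0.104]]
top pt pricker 0.45 [423. 216.] [[ 0.481 -0.299  0.068]]
top driver 0.39 [401.3, 213.0, 11.9, 6.2] [ 0.476 -0.237  0.122] [ 0.489 -0.23   0.136] [ 0.465 -0.252  0.058]
top pt driver 0.65 [407. 220.] [[ 0.465 -0.237  0.093]]
```

```bash
python3 - <<'E'
from h import *
a=cv2.imread("pics/scene0.png"); b=cv2.imread("pics/top0.png")
x=cv2.resize(a[150:310,60:460],None,fx=2,fy=2,interpolation=3)
y=cv2.resize(b[110:270,80:480],None,fx=2,fy=2,interpolation=3)
cv2.imwrite("pics/both.png",np.vstack([x,y])[:640,:][:600])
E
```

```text
(no output)
```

View pics/both.png

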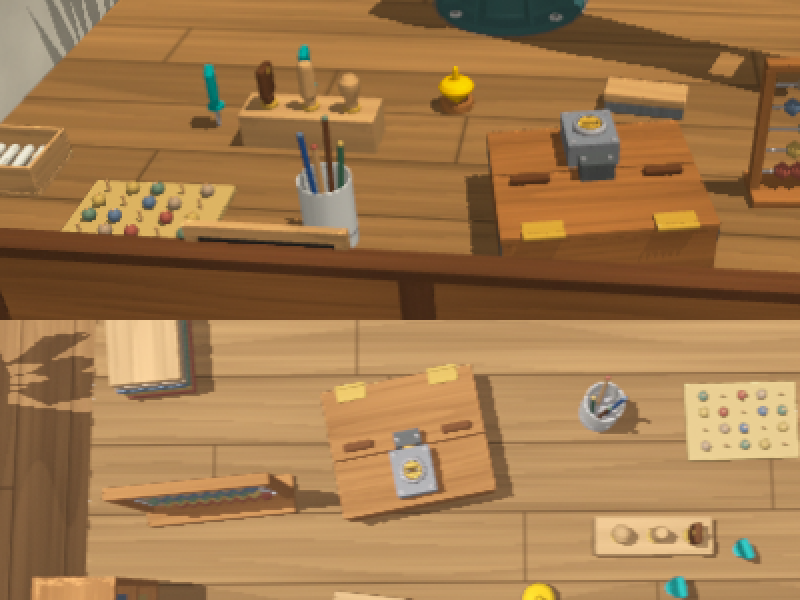

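The real key (dark wooden head) is in the block's −y hole at about (0.478, −0.298), at crop (697, 533). The turquoise look-alikes stand behind it and beside it. The lock is at about (0.584, 0.160), with the chest turned by roughly 10°.

>>> {"api": "move_arm", "payload": {"moves": [{"z": -60}, {"x": -44, "y": -31, "z": -8}, {"x": -44, "y": -31}, {"x": -44, "y": -31}, {"x": -44, "y": -31}, {"x": -44, "y": -31}, {"x": -44, "y": -31}, {"x": -44, "y": -31}, {"x": -44, "y": -31}, {"x": -44, "y": -31}]}}

```text
invalid input
```

>>> {"api": "move_arm", "payload": {"moves": [{"x": -16, "y": -53}, {"x": -16, "y": -53}, {"x": -16, "y": -53}, {"x": -16, "y": -53}, {"x": -16, "y": -53}, {"x": -12, "y": -53}, {"x": -12, "y": -53}, {"x": -12, "y": -53}, {"x": -12, "y": -53}, {}]}}

```text
invalid input
```

```bash
cat > w.py <<'E'
from h import *
import sys
st=manip.get_state(); c=manip.camera("wrist")
R=st["tcp_rot"]; print(st["clock"],st["eef_pos"].round(4),"yawY",np.arctan2(R[1,1],R[0,1]).round(4),"j",st["joint_pos"].round(3),"tilt",R[:,2].round(3))
print(np.asarray(c["tool_from_camera"]).round(3).tolist())
for t in sys.argv[2:]:
    for d in manip.masks_of(c,t)[:3] if t!="keyway" else []: print(t,"mask",round(d["confidence"],2),np.round(d["bbox"]))
    for d in manip.spot_point(c,t)[:3]: print(t,"pt",round(d["confidence"],2),np.round(d["centre"],1),world(c,d["centre"],None,st).round(4))
cv2.imwrite(f"pics/{sys.argv[1]}.png",c["frame"]); 
import pickle; pickle.dump((c,st),open(f"{sys.argv[1]}.pkl","wb"))
E
python3 w.py w1 key key_head
```

```text
1.3 [0.2582 0.6506 0.2922] yawY 1.193 j [ 1.16   0.379  1.734  0.     1.029 -0.033] tilt [-0. -0. -1.]
[[-0.0, -0.961, -0.277, 0.079], [1.0, -0.0, -0.0, 0.0], [0.0, -0.277, 0.961, -0.092], [0.0, 0.0, 0.0, 1.0]]
```

View pics/w1.png

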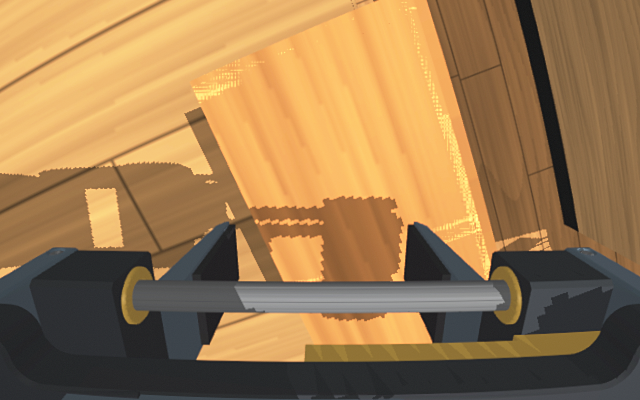

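The move was refused, so every row seems to need every field. The picture shows only the start area, with the fingers in the lower part of the frame.

>>> {"api": "move_arm", "payload": {"moves": [{"jaw": 91, "x": 0, "y": 0, "z": -60, "wx": 0, "wy": 0, "wz": 0}, {"jaw": 91, "x": -44, "y": -31, "z": -8, "wx": 0, "wy": 0, "wz": 0}, {"jaw": 91, "x": -44, "y": -31, "z": 0, "wx": 0, "wy": 0, "wz": 0}, {"jaw": 91, "x": -44, "y": -31, "z": 0, "wx": 0, "wy": 0, "wz": 0}, {"jaw": 91, "x": -44, "y": -31, "z": 0, "wx": 0, "wy": 0, "wz": 0}, {"jaw": 91, "x": -44, "y": -31, "z": 0, "wx": 0, "wy": 0, "wz": 0}, {"jaw": 91, "x": -44, "y": -31, "z": 0, "wx": 0, "wy": 0, "wz": 0}, {"jaw": 91, "x": -44, "y": -31, "z": 0, "wx": 0, "wy": 0, "wz": 0}, {"jaw": 91, "x": -44, "y": -31, "z": 0, "wx": 0, "wy": 0, "wz": 0}, {"jaw": 91, "x": -44, "y": -31, "z": 0, "wx": 0, "wy": 0, "wz": 0}]}}

```text
clock: 2.8
eef_pos: [0.5242, 0.2437, 0.3605]
tcp_rot: [[-0.929, 0.369, 0.001], [0.369, 0.929, 0.0], [-0.0, 0.0, -1.0]]
ft_force: [0.6, 1.4, -0.1]
grip_width: 0.0908
```

```bash
python3 w.py w2 keyway chest
```

```text
2.8 [0.5242 0.2437 0.3605] yawY 1.193 j [ 0.395  0.11   1.939  0.     1.092 -0.798] tilt [ 0.001  0.    -1.   ]
[[-0.0, -0.961, -0.277, 0.079], [1.0, -0.0, -0.0, 0.0], [0.0, -0.277, 0.961, -0.092], [0.0, 0.0, 0.0, 1.0]]
keyway pt 0.78 [270.5 262.7] [[0.5878 0.1595 0.113 ]]
chest mask 0.68 [166. 142. 253. 220.]
chest pt 0.74 [309.2 256.9] [[0.596  0.2019 0.115 ]]
chest pt 0.38 [269.8 262.9] [[0.5877 0.1588 0.113 ]]
```

View pics/w2.png

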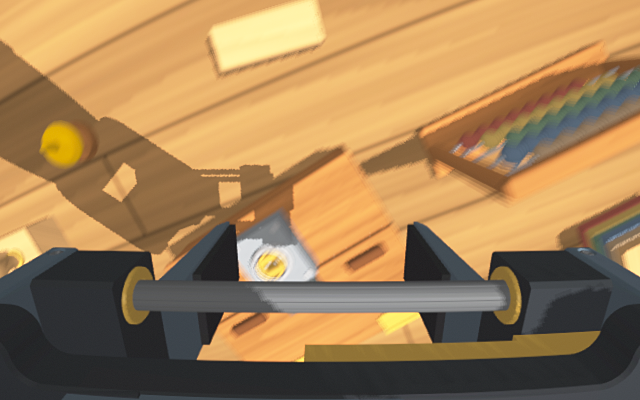

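>>> {"api": "move_arm", "payload": {"moves": [{"jaw": 91, "x": -16, "y": -53, "z": 0, "wx": 0, "wy": 0, "wz": -8}, {"jaw": 91, "x": -8, "y": -54, "z": 0, "wx": 0, "wy": 0, "wz": 0}, {"jaw": 91, "x": -8, "y": -54, "z": 0, "wx": 0, "wy": 0, "wz": 0}, {"jaw": 91, "x": -8, "y": -54, "z": 0, "wx": 0, "wy": 0, "wz": 0}, {"jaw": 91, "x": -8, "y": -54, "z": 0, "wx": 0, "wy": 0, "wz": 0}, {"jaw": 91, "x": -4, "y": -54, "z": 0, "wx": 0, "wy": 0, "wz": 0}, {"jaw": 91, "x": -4, "y": -54, "z": 0, "wx": 0, "wy": 0, "wz": 0}, {"jaw": 91, "x": -4, "y": -54, "z": 0, "wx": 0, "wy": 0, "wz": 0}, {"jaw": 91, "x": -4, "y": -50, "z": 0, "wx": 0, "wy": 0, "wz": 0}, {"jaw": 91, "x": 0, "y": 0, "z": 0, "wx": 0, "wy": 0, "wz": 0}]}}

```text
clock: 4.25
eef_pos: [0.4643, -0.2385, 0.3603]
tcp_rot: [[-0.971, 0.238, 0.0], [0.238, 0.971, -0.0], [-0.0, -0.0, -1.0]]
ft_force: [-0.5, -0.0, 0.4]
grip_width: 0.0908
```

```bash
python3 w.py w3 key key_head
```

```text
4.25 [ 0.4643 -0.2385  0.3603] yawY 1.3307 j [-0.519  0.012  2.044 -0.     1.086 -1.85 ] tilt [ 0. -0. -1.]
[[-0.0, -0.961, -0.277, 0.079], [1.0, -0.0, -0.0, 0.001], [0.0, -0.277, 0.961, -0.092], [0.0, 0.0, 0.0, 1.0]]
key mask 0.96 [190. 122.  80.  30.]
key mask 0.93 [190. 139.  77.  32.]
key pt 0.64 [269.1 185.9] [[ 0.4662 -0.3015  0.0601]]
key pt 0.62 [267.1 126.8] [[ 0.4012 -0.2919  0.0176]]
key pt 0.56 [193.4 173.4] [[ 0.4347 -0.4018  0.0183]]
key_head mask 0.82 [194. 136.  72.  36.]
key_head mask 0.69 [252. 181.  29.  46.]
key_head pt 0.94 [245.7 152.2] [[ 0.4242 -0.3245  0.0283]]
key_head pt 0.9 [210.9 134.2] [[ 0.3925 -0.3644  0.0147]]
key_head pt 0.68 [262.1 201.5] [[ 0.4683 -0.3005  0.1192]]
```

View pics/w3.png

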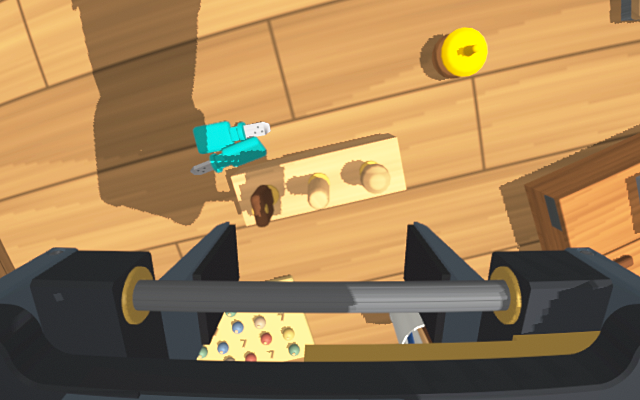

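The dark key is at (262, 203), leftmost in the block. Both turquoise look-alikes now lie flat at about (230, 145). I'll measure the head's yaw from the depth map.

```bash
cat > fit.py <<'E'
from h import *
import sys,pickle
c,st=pickle.load(open(sys.argv[1]+".pkl","rb")); u0,u1,v0,v1=map(int,sys.argv[2:6])
v,u=np.mgrid[v0:v1,u0:u1]; p=world(c,np.c_[u.ravel(),v.ravel()],None,st)
for lo in(.085,.1,.11,.117):
    q=p[(p[:,2]>lo)&(p[:,2]<.13)]
    if len(q)<8: continue
    r=cv2.minAreaRect((q[:,:2]*1000).astype(np.float32)); w,V=np.linalg.eigh(np.cov(q[:,:2].T))
    print(lo,len(q),"med",q.mean(0).round(4),"rect",np.round(r[0],1),np.round(r[1],1),round(r[2],1),"long axis yaw",np.degrees(np.arctan2(V[1,1],V[0,1])).round(1))
E
python3 fit.py w3 240 290 175 235
```

```text
0.085 701 med [ 0.4745 -0.3039  0.1146] rect [ 477.  -306.3] [14.7 36.1] 87.3 long axis yaw 177.7
0.1 591 med [ 0.475  -0.3044  0.1187] rect [ 477.  -306.3] [14.7 36.1] 87.3 long axis yaw 177.1
0.11 508 med [ 0.4756 -0.305   0.1209] rect [ 477.  -306.3] [14.7 36.1] 87.3 long axis yaw 176.6
0.117 453 med [ 0.4761 -0.3055  0.1218] rect [ 477.  -306.3] [14.7 36.1] 87.3 long axis yaw 176.9
```

>>> {"api": "move_arm", "payload": {"moves": [{"jaw": 40, "x": 0, "y": 0, "z": 0, "wx": 0, "wy": 0, "wz": -10.7}, {"jaw": 40, "x": -8, "y": -34, "z": 0, "wx": 0, "wy": 0, "wz": 0}, {"jaw": 40, "x": -8, "y": -33, "z": 20, "wx": 0, "wy": 0, "wz": 0}, {"jaw": 40, "x": 0, "y": 0, "z": 40, "wx": 0, "wy": 0, "wz": 0}, {"jaw": 40, "x": 0, "y": 0, "z": 50, "wx": 0, "wy": 0, "wz": 0}, {"jaw": 40, "x": 0, "y": 0, "z": 0, "wx": 0, "wy": 0, "wz": 0}, {"jaw": 40, "x": 0, "y": 0, "z": 0, "wx": 0, "wy": 0, "wz": 0}]}}

```text
clock: 5.38
eef_pos: [0.4778, -0.3047, 0.252]
tcp_rot: [[-0.999, 0.05, 0.001], [0.05, 0.999, -0.001], [-0.001, -0.001, -1.0]]
ft_force: [0.5, -0.7, 1.3]
grip_width: 0.0399
```

```bash
python3 w.py w4 key_head; python3 fit.py w4 100 540 100 390
```

```text
5.375 [ 0.4778 -0.3047  0.252 ] yawY 1.5204 j [-0.609  0.225  2.027 -0.     0.888 -2.129] tilt [ 0.001 -0.001 -1.   ]
[[-0.0, -0.961, -0.277, 0.079], [1.0, -0.0, -0.0, 0.001], [0.0, -0.277, 0.961, -0.092], [0.0, 0.0, 0.0, 1.0]]
key_head mask 0.88 [230.  81. 104.  41.]
key_head mask 0.67 [214. 113. 106.  39.]
key_head mask 0.6 [306. 177.  26.  62.]
key_head pt 0.94 [255.1 100.8] [[ 0.3953 -0.3611  0.017 ]]
key_head pt 0.91 [318.8 211.2] [[ 0.4708 -0.3054  0.123 ]]
key_head pt 0.87 [289.  129.1] [[ 0.4217 -0.3301  0.0326]]
0.085 3717 med [ 0.4732 -0.2419  0.1126] rect [ 477.7 -241.5] [144.5  34.9] 88.6 long axis yaw 89.3
0.1 3178 med [ 0.474  -0.2436  0.1158] rect [ 478.2 -241.5] [144.4  34.8] 88.3 long axis yaw 89.4
0.11 2216 med [ 0.4746 -0.2602  0.1202] rect [ 480.6 -243.7] [140.   34.7] 85.9 long axis yaw 89.2
0.117 1558 med [ 0.4747 -0.2834  0.1235] rect [ 478.2 -273.7] [79.1 34.7] 86.4 long axis yaw 92.0
```

View pics/w4.png

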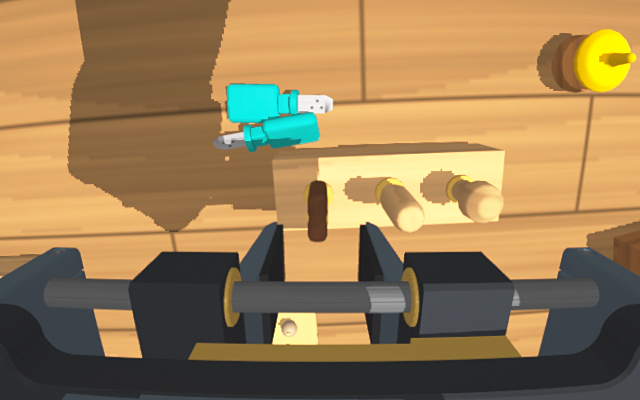

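The dark key is at (318, 210), centred between the fingers. The other tools are clear to the right.

```bash
python3 fit.py w4 295 342 165 245
```

```text
0.085 1145 med [ 0.4728 -0.3061  0.1185] rect [ 476.1 -306.3] [14.  34.8] 86.8 long axis yaw 176.3
0.1 1060 med [ 0.4738 -0.3062  0.1206] rect [ 476.2 -306.3] [14.  34.7] 86.8 long axis yaw 176.3
0.11 1003 med [ 0.4746 -0.3063  0.1214] rect [ 476.2 -306.3] [14.  34.7] 86.8 long axis yaw 176.4
0.117 952 med [ 0.4753 -0.3063  0.1218] rect [ 476.2 -306.2] [14.  34.7] 86.5 long axis yaw 176.4
```

>>> {"api": "move_arm", "payload": {"moves": [{"jaw": 40, "x": 1.4, "y": -1.7, "z": 30, "wx": 0, "wy": 0, "wz": 0}, {"jaw": 40, "x": 0, "y": 0, "z": 35, "wx": 0, "wy": 0, "wz": 0}, {"jaw": 40, "x": 0, "y": 0, "z": 29, "wx": 0, "wy": 0, "wz": 0}, {"jaw": 40, "x": 0, "y": 0, "z": 0, "wx": 0, "wy": 0, "wz": 0}, {"jaw": 5, "x": 0, "y": 0, "z": 0, "wx": 0, "wy": 0, "wz": 0}, {"jaw": 5, "x": 0, "y": 0, "z": 0, "wx": 0, "wy": 0, "wz": 0}, {"jaw": 5, "x": 0, "y": 0, "z": 0, "wx": 0, "wy": 0, "wz": 0}, {"jaw": 5, "x": 0, "y": 0, "z": 0, "wx": 0, "wy": 0, "wz": 0}]}}

```text
clock: 6.52
eef_pos: [0.4759, -0.3068, 0.1573]
tcp_rot: [[-0.999, 0.051, 0.001], [0.051, 0.999, -0.001], [-0.001, -0.001, -1.0]]
ft_force: [-1.5, 1.6, 8.8]
grip_width: 0.014
```

>>> {"api": "move_arm", "payload": {"moves": [{"jaw": 5, "x": 0, "y": 0, "z": -10, "wx": 0, "wy": 0, "wz": 0}, {"jaw": 5, "x": 0, "y": 0, "z": -20, "wx": 0, "wy": 0, "wz": 0}, {"jaw": 5, "x": 0, "y": 0, "z": -30, "wx": 0, "wy": 0, "wz": 0}, {"jaw": 5, "x": 0, "y": 0, "z": -30, "wx": 0, "wy": 0, "wz": 0}, {"jaw": 5, "x": 0, "y": 0, "z": -30, "wx": 0, "wy": 0, "wz": 0}, {"jaw": 5, "x": 0, "y": 0, "z": -30, "wx": 0, "wy": 0, "wz": 0}, {"jaw": 5, "x": 0, "y": 0, "z": -30, "wx": 0, "wy": 0, "wz": 0}, {"jaw": 5, "x": 0, "y": 0, "z": 0, "wx": 0, "wy": 0, "wz": 0}, {"jaw": 5, "x": 0, "y": 0, "z": 0, "wx": 0, "wy": 0, "wz": 0}]}}

```text
clock: 7.65
eef_pos: [0.4751, -0.3063, 0.3361]
tcp_rot: [[-0.999, 0.051, -0.0], [0.051, 0.999, 0.0], [0.0, 0.0, -1.0]]
ft_force: [-0.3, 0.3, -1.3]
grip_width: 0.014
```

```bash
python3 - <<'E'
from h import *
# latch case/lock geometry from top+scene cameras
c=manip.camera("top"); v,u=np.mgrid[120:230,230:345]; p=world(c,np.c_[u.ravel(),v.ravel()])
k=c["frame"][120:230,230:345].reshape(-1,3)
for lo,hi in((.107,.119),(.119,.135),(.07,.088)):
    q=p[(p[:,2]>lo)&(p[:,2]<hi)]; r=cv2.minAreaRect((q[:,:2]*1000).astype(np.float32)); print(lo,len(q),np.round(r[0],1),np.round(r[1],1),round(r[2],1),q.mean(0).round(4))
for d in manip.spot_point(c,"keyway"): print(d["confidence"],d["centre"],ray(c,d["centre"],.122))
print(manip.get_state()["eef_pos"])
E
```

```text
0.107 378 [599.8 170.6] [109.2  65.7] 11.1 [0.591  0.1686 0.1135]
0.119 115 [584.  167.9] [68.  65.3] 13.3 [0.5839 0.1667 0.1227]
0.07 4221 [643.8 179.2] [228.5 264.1] 10.9 [0.6465 0.1796 0.0802]
0.4 [285.8, 183.1] [[0.58959808 0.16617044 0.122     ]]
[ 0.4749558  -0.30620146  0.33531078]
```

>>> {"api": "move_arm", "payload": {"moves": [{"jaw": 5, "x": -10, "y": 53, "z": 0, "wx": 0, "wy": 0, "wz": 0}, {"jaw": 5, "x": -10, "y": 53, "z": 0, "wx": 0, "wy": 0, "wz": 0}, {"jaw": 5, "x": -10, "y": 53, "z": 0, "wx": 0, "wy": 0, "wz": 0}, {"jaw": 5, "x": -10, "y": 53, "z": 0, "wx": 0, "wy": 0, "wz": 0}, {"jaw": 5, "x": -10, "y": 53, "z": 0, "wx": 0, "wy": 0, "wz": 0}, {"jaw": 5, "x": -10, "y": 53, "z": 0, "wx": 0, "wy": 0, "wz": 0}, {"jaw": 5, "x": -10, "y": 53, "z": 0, "wx": 0, "wy": 0, "wz": 0}, {"jaw": 5, "x": -10, "y": 53, "z": 0, "wx": 0, "wy": 0, "wz": 0}, {"jaw": 5, "x": -8, "y": 54, "z": 0, "wx": 0, "wy": 0, "wz": 0}, {"jaw": 5, "x": 0, "y": 0, "z": 0, "wx": 0, "wy": 0, "wz": 0}]}}

```text
clock: 9.0
eef_pos: [0.5878, 0.1691, 0.335]
tcp_rot: [[-0.999, 0.048, -0.002], [0.048, 0.999, -0.0], [0.001, -0.0, -1.0]]
ft_force: [0.6, -0.6, 0.8]
grip_width: 0.0136
```

>>> {"api": "move_arm", "payload": {"moves": [{"jaw": 5, "x": 0, "y": 0, "z": 0, "wx": 0, "wy": 0, "wz": 10.6}, {"jaw": 5, "x": 0, "y": 0, "z": 0, "wx": 0, "wy": 0, "wz": 10.6}, {"jaw": 5, "x": 0, "y": 0, "z": 0, "wx": 0, "wy": 0, "wz": 10.6}, {"jaw": 5, "x": 0, "y": 0, "z": 0, "wx": 0, "wy": 0, "wz": 10.6}, {"jaw": 5, "x": 0, "y": 0, "z": 0, "wx": 0, "wy": 0, "wz": 10.6}, {"jaw": 5, "x": 0, "y": 0, "z": 0, "wx": 0, "wy": 0, "wz": 10.6}, {"jaw": 5, "x": 0, "y": 0, "z": 0, "wx": 0, "wy": 0, "wz": 10.6}, {"jaw": 5, "x": 0, "y": 0, "z": 0, "wx": 0, "wy": 0, "wz": 1.8}, {"jaw": 5, "x": 0, "y": 0, "z": 0, "wx": 0, "wy": 0, "wz": 0}, {"jaw": 5, "x": 0, "y": 0, "z": 0, "wx": 0, "wy": 0, "wz": 0}]}}

```text
clock: 10.25
eef_pos: [0.5878, 0.1661, 0.3361]
tcp_rot: [[-0.194, 0.981, -0.0], [0.981, 0.194, -0.0], [-0.0, -0.0, -1.0]]
ft_force: [-0.7, -0.2, -0.5]
grip_width: 0.0138
```

```bash
python3 w.py w5 keyway key
```

```text
10.25 [0.5878 0.1661 0.3361] yawY 0.1952 j [ 0.237  0.191  1.893 -0.     1.058  0.042] tilt [-0. -0. -1.]
[[-0.0, -0.961, -0.277, 0.079], [1.0, -0.001, 0.0, -0.0], [-0.001, -0.277, 0.961, -0.092], [0.0, 0.0, 0.0, 1.0]]
keyway pt 0.57 [317.4 190.1] [[0.5858 0.1553 0.081 ]]
key mask 0.56 [305. 210.  32. 121.]
key pt 0.95 [319.  216.2] [[0.5848 0.1725 0.2158]]
```

View pics/w5.png

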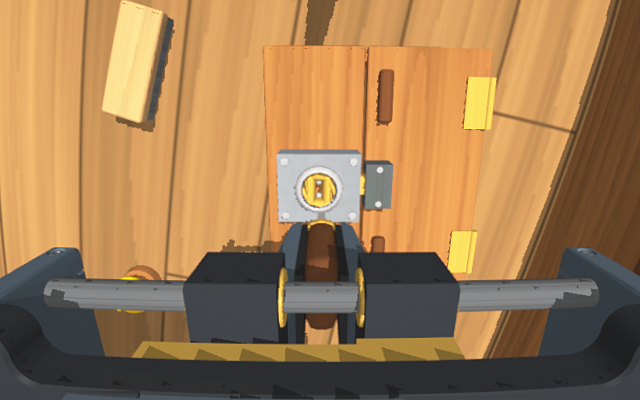

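The lock face is at (318, 188) with its slot vertical in the picture, and the blade tip is just below it at (320, 217).

```bash
python3 - <<'E'
from h import *
import pickle
c,st=pickle.load(open("w5.pkl","rb")); f=c["frame"]
h=cv2.cvtColor(f,cv2.COLOR_BGR2HSV)
v,u=np.mgrid[160:215,290:350]; p=world(c,np.c_[u.ravel(),v.ravel()],None,st).reshape(55,60,3)
hh=h[160:215,290:350]; m=(p[...,2]>.105)&(p[...,2]<.13)
y=(hh[...,1]>120)&m
for n,mm in(("brass",(hh[...,1]>120)&m),("rose z>.119",(p[...,2]>.1185)&m),("case",m&(p[...,2]<.1185))):
    a=np.c_[u[mm],v[mm]].astype(np.float32)
    if len(a)>5:
        (cx,cy),r=cv2.minEnclosingCircle(a); print(n,len(a),cx,cy,r,ray(c,[[cx,cy]],.122,st).round(4), np.median(p[mm],0).round(4))
for px in([317.4,190.1],): print(ray(c,[px],.122,st))
for px in([319,216.2],): print("tip",ray(c,[px],.2016,st))
# chest edges: yaw from case
v,u=np.mgrid[130:240,255:400]; p=world(c,np.c_[u.ravel(),v.ravel()],None,st); q=p[(p[:,2]>.108)&(p[:,2]<.118)&(p[:,0]<.63)]
r=cv2.minAreaRect((q[:,:2]*1000).astype(np.float32)); print(r)
x=cv2.resize(f[150:240,270:370],None,fx=6,fy=6,interpolation=3); cv2.imwrite("pics/lock.png",x)
E
```

```text
brass 726 318.494384765625 189.67837524414062 16.657062530517578 [[0.5851 0.1663 0.122 ]] [0.585  0.166  0.1218]
rose z>.119 1371 318.978271484375 189.32608032226562 23.66850471496582 [[0.5854 0.1667 0.122 ]] [0.5854 0.1667 0.1216]
case 1819 319.5 187.0 39.99072265625 [[0.5855 0.169  0.122 ]] [0.5857 0.1719 0.1141]
[[0.58414989 0.16571846 0.122     ]]
tip [[0.58568463 0.1677341  0.2016    ]]
((585.1688842773438, 165.03746032714844), (77.19355010986328, 66.66497039794922), 10.879033088684082)
```

View pics/lock.png

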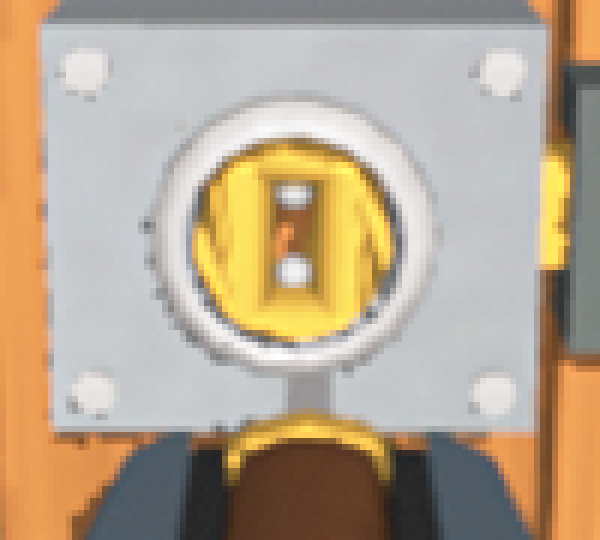

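>>> {"api": "move_arm", "payload": {"moves": [{"jaw": 5, "x": 0.8, "y": -2.4, "z": 20, "wx": 0, "wy": 0, "wz": -0.3}, {"jaw": 5, "x": 0, "y": 0, "z": 25, "wx": 0, "wy": 0, "wz": 0}, {"jaw": 5, "x": 0, "y": 0, "z": 25, "wx": 0, "wy": 0, "wz": 0}, {"jaw": 5, "x": 0, "y": 0, "z": 5, "wx": 0, "wy": 0, "wz": 0}, {"jaw": 5, "x": 0, "y": 0, "z": 3, "wx": 0, "wy": 0, "wz": 0}, {"jaw": 5, "x": 0, "y": 0, "z": 3, "wx": 0, "wy": 0, "wz": 0}, {"jaw": 5, "x": 0, "y": 0, "z": 0, "wx": 0, "wy": 0, "wz": 0}]}}

```text
clock: 11.32
eef_pos: [0.5855, 0.1667, 0.2556]
tcp_rot: [[-0.197, 0.98, 0.001], [0.98, 0.197, 0.0], [0.0, 0.001, -1.0]]
ft_force: [-0.5, 1.0, -0.8]
grip_width: 0.0141
```

>>> {"api": "move_arm", "payload": {"moves": [{"jaw": 5, "x": 0, "y": 0, "z": 2, "wx": 0, "wy": 0, "wz": 0}, {"jaw": 5, "x": 0, "y": 0, "z": 2, "wx": 0, "wy": 0, "wz": 0}, {"jaw": 5, "x": 0, "y": 0, "z": 2, "wx": 0, "wy": 0, "wz": 0}]}}

```text
clock: 11.7
eef_pos: [0.5855, 0.1666, 0.2493]
tcp_rot: [[-0.197, 0.98, 0.0], [0.98, 0.197, -0.0], [-0.0, 0.0, -1.0]]
ft_force: [-0.6, -3.1, 3.9]
grip_width: 0.0136
```

>>> {"api": "move_arm", "payload": {"moves": [{"jaw": 5, "x": -0.5, "y": 0, "z": 2, "wx": 0, "wy": 0, "wz": 5}, {"jaw": 5, "x": 0, "y": 0, "z": 2, "wx": 0, "wy": 0, "wz": -10}, {"jaw": 5, "x": 0, "y": 0, "z": 2, "wx": 0, "wy": 0, "wz": 10}, {"jaw": 5, "x": 0, "y": 0, "z": 1, "wx": 0, "wy": 0, "wz": -5}]}}

```text
clock: 12.2
eef_pos: [0.5858, 0.1661, 0.2426]
tcp_rot: [[-0.195, 0.981, 0.001], [0.981, 0.195, 0.0], [-0.0, 0.001, -1.0]]
ft_force: [0.3, -1.3, 4.6]
grip_width: 0.0143
```

>>> {"api": "move_arm", "payload": {"moves": [{"jaw": 5, "x": 0, "y": 0, "z": 2, "wx": 0, "wy": 0, "wz": 6}, {"jaw": 5, "x": 0, "y": 0, "z": 2, "wx": 0, "wy": 0, "wz": -10}, {"jaw": 5, "x": 0, "y": 0, "z": 2, "wx": 0, "wy": 0, "wz": 10}, {"jaw": 5, "x": 0, "y": 0, "z": 2, "wx": 0, "wy": 0, "wz": -6}]}}

```text
clock: 12.7
eef_pos: [0.5856, 0.1662, 0.2344]
tcp_rot: [[-0.194, 0.981, 0.0], [0.981, 0.194, 0.0], [0.0, 0.0, -1.0]]
ft_force: [-0.7, 0.4, 4.2]
grip_width: 0.0141
```

>>> {"api": "move_arm", "payload": {"moves": [{"jaw": 5, "x": 0, "y": 0, "z": 2, "wx": 0, "wy": 0, "wz": 6}, {"jaw": 5, "x": 0, "y": 0, "z": 2, "wx": 0, "wy": 0, "wz": -10}, {"jaw": 5, "x": 0, "y": 0, "z": 2, "wx": 0, "wy": 0, "wz": 10}, {"jaw": 5, "x": 0, "y": 0, "z": 1.5, "wx": 0, "wy": 0, "wz": -6}, {"jaw": 5, "x": 0, "y": 0, "z": 0, "wx": 0, "wy": 0, "wz": 0}]}}

```text
clock: 13.32
eef_pos: [0.5854, 0.1662, 0.227]
tcp_rot: [[-0.198, 0.98, -0.0], [0.98, 0.198, 0.0], [0.0, -0.0, -1.0]]
ft_force: [-2.8, 0.1, 4.8]
grip_width: 0.0138
```

>>> {"api": "move_arm", "payload": {"moves": [{"jaw": 5, "x": 0, "y": 0, "z": 1, "wx": 0, "wy": 0, "wz": 5}, {"jaw": 5, "x": 0, "y": 0, "z": 1, "wx": 0, "wy": 0, "wz": -9}, {"jaw": 5, "x": 0, "y": 0, "z": 0.7, "wx": 0, "wy": 0, "wz": 4}, {"jaw": 5, "x": 0, "y": 0, "z": 0, "wx": 0, "wy": 0, "wz": 0}]}}

```text
clock: 13.82
eef_pos: [0.5855, 0.1662, 0.2243]
tcp_rot: [[-0.196, 0.981, 0.0], [0.981, 0.196, 0.0], [0.0, 0.0, -1.0]]
ft_force: [-3.0, 0.3, 4.3]
grip_width: 0.0134
```

>>> {"api": "move_arm", "payload": {"moves": [{"jaw": 5, "x": 0, "y": 0, "z": 1, "wx": 0, "wy": 0, "wz": 5}, {"jaw": 5, "x": 0, "y": 0, "z": 1, "wx": 0, "wy": 0, "wz": -9}, {"jaw": 5, "x": 0, "y": 0, "z": 0.5, "wx": 0, "wy": 0, "wz": 4}, {"jaw": 5, "x": 0, "y": 0, "z": 0, "wx": 0, "wy": 0, "wz": 0}]}}

```text
clock: 14.32
eef_pos: [0.5859, 0.1663, 0.224]
tcp_rot: [[-0.196, 0.981, 0.0], [0.981, 0.196, -0.0], [-0.0, 0.0, -1.0]]
ft_force: [-13.9, -3.7, 34.9]
grip_width: 0.0139
```

```bash
python3 w.py w6 key; python3 - <<'E'
from h import *
f=cv2.imread("pics/w6.png"); cv2.imwrite("pics/w6c.png",cv2.resize(f[130:350,220:420],None,fx=2.7,fy=2.7,interpolation=3))
E
```

```text
14.325 [0.5859 0.1663 0.224 ] yawY 0.1976 j [ 0.238  0.328  1.953 -0.     0.861  0.041] tilt [ 0. -0. -1.]
[[-0.0, -0.961, -0.277, 0.079], [1.0, -0.001, 0.0, -0.0], [-0.001, -0.277, 0.961, -0.092], [0.0, 0.0, 0.0, 1.0]]
key mask 0.89 [306. 215.  32. 113.]
key pt 0.58 [319.9 217.9] [[0.5826 0.1778 0.122 ]]
```

View pics/w6c.png

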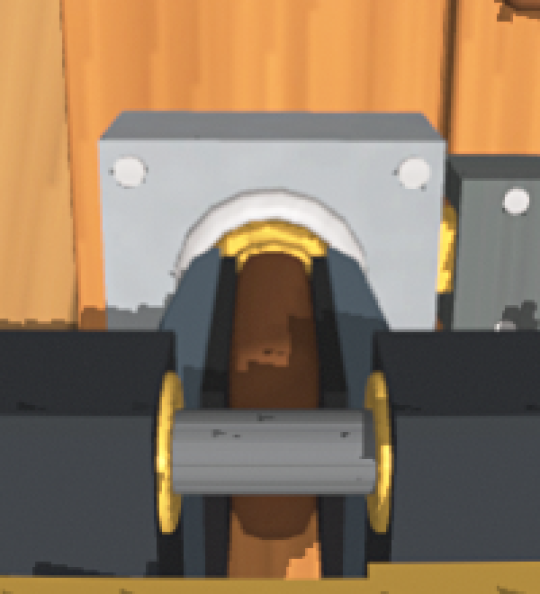

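Seated: the shoulder is down on the cylinder face at (275, 240), TCP z is 0.224 against 0.2245 predicted, and the force has risen to 35 N. I'll ease the push, then turn.

>>> {"api": "move_arm", "payload": {"moves": [{"jaw": 5, "x": 0, "y": -0.6, "z": -1.4, "wx": 0, "wy": 0, "wz": 0}, {"jaw": 5, "x": 0, "y": 0, "z": 0, "wx": 0, "wy": 0, "wz": 0}, {"jaw": 5, "x": 0, "y": 0, "z": 0, "wx": 0, "wy": 0, "wz": 0}]}}

```text
clock: 14.85
eef_pos: [0.5854, 0.1662, 0.2241]
tcp_rot: [[-0.197, 0.98, 0.001], [0.98, 0.197, 0.0], [-0.0, 0.001, -1.0]]
ft_force: [-4.0, -0.3, 15.5]
grip_width: 0.0137
```

>>> {"api": "move_arm", "payload": {"moves": [{"jaw": 5, "x": 0, "y": 0, "z": 0, "wx": 0, "wy": 0, "wz": 7}, {"jaw": 5, "x": 0, "y": 0, "z": 0, "wx": 0, "wy": 0, "wz": 8}, {"jaw": 5, "x": 0, "y": 0, "z": 0, "wx": 0, "wy": 0, "wz": 8}, {"jaw": 5, "x": 0, "y": 0, "z": 0, "wx": 0, "wy": 0, "wz": 8}, {"jaw": 5, "x": 0, "y": 0, "z": 0, "wx": 0, "wy": 0, "wz": 0}]}}

```text
clock: 15.48
eef_pos: [0.5859, 0.1661, 0.2242]
tcp_rot: [[0.338, 0.941, 0.002], [0.941, -0.338, 0.0], [0.001, 0.002, -1.0]]
ft_force: [-0.2, -0.9, 11.7]
grip_width: 0.0141
```

>>> {"api": "move_arm", "payload": {"moves": [{"jaw": 5, "x": 0, "y": 0, "z": 0, "wx": 0, "wy": 0, "wz": 8}, {"jaw": 5, "x": 0, "y": 0, "z": 0, "wx": 0, "wy": 0, "wz": 8}, {"jaw": 5, "x": 0, "y": 0, "z": 0, "wx": 0, "wy": 0, "wz": 8}, {"jaw": 5, "x": 0, "y": 0, "z": 0, "wx": 0, "wy": 0, "wz": 8}, {"jaw": 5, "x": 0, "y": 0, "z": 0, "wx": 0, "wy": 0, "wz": 8}, {"jaw": 5, "x": 0, "y": 0, "z": 0, "wx": 0, "wy": 0, "wz": 8}, {"jaw": 5, "x": 0, "y": 0, "z": 0, "wx": 0, "wy": 0, "wz": 8}, {"jaw": 5, "x": 0, "y": 0, "z": 0, "wx": 0, "wy": 0, "wz": 6}, {"jaw": 5, "x": 0, "y": 0, "z": 0, "wx": 0, "wy": 0, "wz": 0}, {"jaw": 5, "x": 0, "y": 0, "z": 0, "wx": 0, "wy": 0, "wz": 0}]}}

```text
clock: 16.73
eef_pos: [0.5864, 0.1655, 0.2242]
tcp_rot: [[0.989, 0.146, 0.004], [0.146, -0.989, -0.001], [0.003, 0.001, -1.0]]
ft_force: [4.4, -9.1, 10.8]
grip_width: 0.0135
```

```bash
python3 w.py w7 key; python3 - <<'E'
from h import *
s=manip.get_state(); print(s["torque"],s["ft_force"])
f=cv2.imread("pics/w7.png"); cv2.imwrite("pics/w7c.png",cv2.resize(f[120:350,190:450],None,fx=2.5,fy=2.5,interpolation=3))
E
```

```text
16.725 [0.5864 0.1655 0.2242] yawY -1.4241 j [ 0.237  0.327  1.953 -0.002  0.858  1.663] tilt [ 0.004 -0.001 -1.   ]
[[-0.0, -0.961, -0.276, 0.078], [1.0, -0.001, 0.0, -0.001], [-0.0, -0.276, 0.961, -0.092], [0.0, 0.0, 0.0, 1.0]]
key mask 0.9 [303. 218.  34. 112.]
key mask 0.37 [300. 207.  43.  19.]
key pt 0.84 [320.2 219.4] [[0.5969 0.1681 0.1238]]
[-2.02593766 -0.60601432  0.16515644] [ 3.43864342 -9.25679519  9.92290389]
```

View pics/w7c.png

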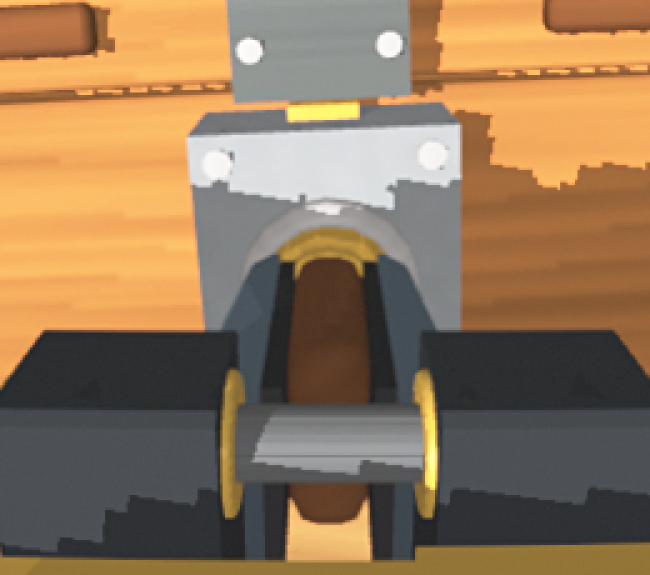

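>>> {"api": "move_arm", "payload": {"moves": [{"jaw": 5, "x": 0, "y": -0.4, "z": 0, "wx": 0, "wy": 0, "wz": 0}, {"jaw": 5, "x": 0, "y": 0, "z": 0, "wx": 0, "wy": 0, "wz": 0}, {"jaw": 5, "x": 0, "y": 0, "z": 0, "wx": 0, "wy": 0, "wz": 0}, {"jaw": 5, "x": 0, "y": 0, "z": 0, "wx": 0, "wy": 0, "wz": 0}, {"jaw": 5, "x": 0, "y": 0, "z": 0, "wx": 0, "wy": 0, "wz": 0}, {"jaw": 5, "x": 0, "y": 0, "z": 0, "wx": 0, "wy": 0, "wz": 0}]}}

```text
clock: 17.62
eef_pos: [0.5863, 0.1656, 0.2242]
tcp_rot: [[0.989, 0.146, 0.004], [0.146, -0.989, -0.001], [0.003, 0.002, -1.0]]
ft_force: [2.8, -11.4, 10.2]
grip_width: 0.0138
```

```bash
python3 - <<'E'
from h import *
s=manip.get_state(); R=s["tcp_rot"]; print(s["clock"],s["eef_pos"],s["torque"],s["ft_force"],s["grip_width"],np.arctan2(R[1,1],R[0,1]))
manip.job_done()
E
```

```text
17.625 [0.5863343  0.1656294  0.22418329] [-2.59143755 -0.75207776  0.17425072] [  2.80945045 -11.41122332  10.23788934] 0.01379491132578963 -1.4238666857974047
the job is handed in; nothing more can be done
```

I pulled the dark wooden key out of the tool block and rocked it fully home in the lock. I then turned it a quarter turn clockwise and handed the job in at 17.6 s with the key still gripped and held turned.

**Last checks:**
- **Grip:** the fingers are 13.8 mm apart on the 14 mm head.
- **Home:** the gripper sits at z 0.224, where it stopped when the key's shoulder met the lock face. It is about 1.4 mm off the measured lock axis and tilted about 0.004 rad.
- **Turn:** the gripper has turned 1.62 rad, so the cylinder should be at about 1.5 rad or more once the key's play is taken off. The wrist reads 0.17 N m, close to the 0.12 N m spring plus friction.

**What did not check out:**
- **Bolt travel:** I inferred it from the turn. The last picture still shows brass between the case and the keeper, so it neither confirms nor rules out that the bolt is drawn.
- **Sideways force:** I tried to ease it at the end, but it rose from about 9 to 11 N. That is well under the limits.
- **Look-alikes:** both turquoise keys stood upright in the first pictures but were lying flat when I reached the block. I had not gone near them by then.

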